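Load the milling jar onto the jar roller

ROBOT

A 6-joint arm with a two-finger parallel gripper is mounted at the origin on a cart in front of the work surface, level with it; the furniture and walls round the work are solid. World frame = base frame: x ahead of the robot, y to its left, z up, the work surface at z = 0. Lengths are in m, angles in rad, forces in N, time in s.
With the tool pointing down it reaches from about 0.3 to 0.875 m from the base axis. Payload 6.4 kg.
Tool frame: the origin (TCP) lies midway between the tips of the shut fingers; the grasp point (between the pads) lies manip.grasp_offset behind it (manip.grasp_offset is the distance from the TCP to the grasp point, in m); z points along the fingers, x is the direction in which the jaws open and shut, and the axes are right-handed (so a half turn about z gives the same grasp; the last joint's range is limited). The gripper opens to 88 mm and grips with 3 to 60 N. Pads are 18 mm wide; open, the fingers measure 123 mm over their backs; the gripper's body (75 mm by 187 mm) begins 45 mm behind the grasp point.
Start: joints at [0.936, 0.181, 1.607, -0, 1.354, -0.206], TCP at [0.239, 0.523, 0.239] pointing down, gripper open.
Joint ranges: [-2.99, 2.99], [-0.89, 2.07], [0.3, 2.58], [-1.14, 4.28], [0, 2.63], [-3.12, 3.12]. Speed limits (rad/s): [2.57, 2.57, 3.01, 3.14, 3.14, 3.14].

INTERFACE

Orientations are given as a unit quaternion [w, x, y, z].
In Python, from rig import manip, imaging gives the robot as it stands.
- The arm moves only by the tool send_rows, never from a script. Its argument "series" is a list of rows, each a list of 4 numbers: the shift along the tool's x, y, z in m, then the turn about the tool's z in rad. In form: [[x, y, z, spin], ...]. A call has 1 to 20 rows; each row is the pose to reach, as a shift and turn from the pose commanded when the call began, along the tool's axes at that moment; what a row does not reach only later rows make up. A row lasts 1/10 s, in which the tool goes at most 50 mm and 8.59 degrees, less where a joint would pass 70% of its speed; a pose out of reach is approached as far as the arm can. A call with a gripper value outside its range is refused whole. "hand" is the closure in counts, from 0 (fully open) to 255 (shut), set as the call begins (left out, the last holds). The fingers move at their own pace and stop on an object; "squeeze" is the grip in N (left out, the last holds). Time passes only in rows, so rows that repeat a pose let the fingers close. It gives the time, the measured TCP pose, the force and the opening at its end, in the units of the state.
- manip.sense(): the state, without advancing time (a new reading comes with each control period).
- imaging.snapshot(name): name is "scene" or "side" or "wrist"; returns a dict with "image" (400x640x3 uint8, red, green, blue), "fx", "fy", "cx", "cy" (pixels), "R" (3x3) and "t" (3): a world point X has camera coordinates R X + t; the wrist camera has in their place "tool_from_camera" (4x4, takes a point from camera to tool coordinates, whose origin is the TCP and whose axes are the tool frame's). Camera axes: x right, y down, z forward; pixel columns grow to the right and rows downward; lengths in m; the calibration is good to about 2 mm. A picture is of the moment at which its call begins: read the wrist's pose just before it. There is no depth.
- manip.hand_in(): hands the job in, once; it reports no verdict.
The state is a dict: "t": time; "qpos": joint angles; "joint_vel": joint speeds; "effort": joint torques, N m; "ee_pos": TCP position; "tcp_rot": TCP orientation; "contact_force": force on the tool from outside, world axes, zero at the start; "torque": the same for the moment, N m; "width": opening from 0.0 (shut) to 1.0 (fully open).
Only numpy, scipy, OpenCV 4.12 (cv2) and the standard library are available. Lean on these libraries where they do the work, as an engineer would, in place of code of your own. Each camera call takes 0.05 s, during which the arm holds its last target.

TASK

With the fingertips, slowly and gently roll the white milling jar up the ramp of the jar roller, without letting it run away or roll back down, until it drops between the two rollers in front of the back stop. Then push the raised hold-down arm over from behind so that its red roller comes down and rests on the jar. Only push: do not take the jar or the arm between the fingers or lift the jar, and leave everything else where it stands.

Things in the scene. Friction and masses are not known exactly. Their poses are not given: they have to be found in the camera images.
- milling_jar: loose white ceramic jar, steel lid, lying on its side: a 0.5 kg cylinder 115 mm long, 68 mm across, rolling on two black tyres 72 mm across, 12 mm wide, 84 mm apart. Origin: its centre; y: the axis it rolls about (+y to the lid). Starts on the table 24 to 47 mm (centre) before the ramp's foot, square to it within 3 degrees. Before the front roller, over 0.2 m/s counts as run away
- jar_roller: fixed jar roller; origin on the table below its front roller's axis, mid-width; x level, up the ramp's direction, y left, z up. Two turning black rollers, 20 mm across, along y, axes at x = 0 and 0.056, z = 0.014. The jar's centre passes over the front one at z = 0.060, then drops to the seat. White end plates, 36 mm high, stand at y = -0.066 and 0.066
- ramp_foot (a point): middle of the ramp's foot edge, at table height, x = -0.133 in jar_roller's frame; x up the slope, z square to it. The ramp climbs at 10 degrees, 122 mm long, to just before the front roller; 127 mm wide between lips 10 mm high. The jar's centre rides 36 mm above it. Let go, the smooth jar rolls straight back; pushed from above half its height it tends to jam, so push at or below that
- jar_seat (a point): where the jar's centre rests between the rollers: x = 0.028, z = 0.0505 in jar_roller's frame (axes alike), 9.5 mm lower than on top of the front roller and 2 mm short of the back stop
- back_stop (a point): middle of the back stop, a bar along jar_roller's y with two rubber sleeves 12 mm across, at x = 0.072, z = 0.050 there; its white uprights at y = -0.066 and 0.066 (x = 0.067 to 0.097) reach z = 0.086 and also carry the hold-down arm
- housing_top (a point): middle of the drive housing's top, 0.069 above the table (knob up to 0.084); the housing is a white box 136 mm (x) by 70 mm (y) on the roller's right, from y = -0.071 to -0.141 in jar_roller's frame
- hold_down_bar (a point): centre of the red roller (16 mm across, 100 mm long, along jar_roller's y) at the end of the hold-down arm, a light steel bail 52 mm long pivoted at x = 0.084, z = 0.076 in jar_roller's frame. Raised, this point is at x = 0.097, z = 0.126 there; nothing stands behind it
- hold_down (a joint): hold-down arm's angle, rad: 0 = raised, leaning 15 degrees back on its stop; upright at 0.26; grows as it swings forward, towards the ramp. Past about 0.35 it sinks by its own weight, damped, within 3 s, and rests on the seated jar at about 1.48. Pushing its red roller takes under 2 N
- white_jar: loose white screw-top jar, 67 mm across, 66 mm high, just right of the balance; origin under its centre; leave it alone
- forceps: loose steel forceps, 125 mm long, 6 mm high, lying left of the ramp; origin under its centre; leave it alone
- vial_a: loose glass vial, 21 mm across, 52 mm high, left of the roller; origin under its centre; leave it alone
- vial_b: loose glass vial, 21 mm across, 58 mm high, left of the roller; origin under its centre; leave it alone
- weight_100g: loose brass weight, 22 mm across, 30 mm high, in front of the balance; origin under its centre; leave it alone
- weight_50g: loose brass weight, 18 mm across, 24 mm high, in front of the balance; origin under its centre; leave it alone
- pin_tin: loose round tin with a green lid, 67 mm across, 25 mm high, left of the balance; origin under its centre; leave it alone

How it is judged:
By the outcome, as a careful person would: the job done as asked, in the order asked, and still so for the second after the job is handed in, with the robot touching nothing.
It also fails if it takes over 51 s, if anything falls off the work surface, if the arm or the gripper's body presses on something with over 40 N, if the wrist force passes 120 N, or if a joint passes its speed limit or range.

## Working session

There is one attempt and no reset: what is moved stays moved. The work goes in short steps, Python scripts to look and compute and a tool call to move; the robot and the scene stay as the last step left them, time stands still between calls to the robot, and variables do not carry over. Pictures are saved under pics/ and viewed, and the job is handed in when it is done.

Besides the shell and the picture viewer there is one more tool, called after "Call:" as name(argument=value, ...), one argument or row to a line, values as JSON. send_rows: Moves the arm, as the interface text tells. Its arguments: {"type":"object","properties":{"series":{"type":"array"},"hand":{"type":"number"},"squeeze":{"type":"number"}},"required":["series"]}

```bash
mkdir -p pics; ls
python3 - <<'E'
from rig import manip, imaging
import cv2
s=manip.sense();print(s); print(manip.grasp_offset)
for n in ["scene","side","wrist"]:
    d=imaging.snapshot(n); cv2.imwrite(f"pics/{n}0.png",d["image"][:,:,::-1])
    print(n,{k:v for k,v in d.items() if k!="image"})
E
```

```text
pics
{'t': 0.0, 'qpos': array([ 9.35702600e-01,  1.81556074e-01,  1.60800829e+00,  1.90741984e-05,
        1.35377779e+00, -2.06309560e-01]), 'joint_vel': array([-0.0013546 ,  0.0021494 , -0.00123425, -0.00041404,  0.00139982,
        0.00057012]), 'effort': array([-4.12620493e-04, -4.33879137e+01, -3.41842353e+01,  7.02607096e-02,
        3.85125156e-02, -1.33911790e-04]), 'ee_pos': array([0.23872563, 0.52251534, 0.23780154]), 'tcp_rot': array([ 3.03294120e-04,  8.41358428e-01,  5.40476854e-01, -8.20540372e-04]), 'contact_force': array([0.77404018, 0.44214028, 0.35726308]), 'torque': array([-0.030851  ,  0.00675393, -0.02102724]), 'width': 1.0032028656763052}
0.0187
scene {'fx': 377.4499599254113, 'fy': 377.4499599254113, 'cx': 315.32814719915854, 'cy': 199.86407970300533, 'R': array([[ 0.4741981 , -0.8803524 ,  0.01076123],
       [-0.66419329, -0.36573463, -0.65198578],
       [ 0.577913  ,  0.30202288, -0.75815483]]), 't': array([-0.28156393,  0.41709884,  0.93568616])}
side {'fx': 457.5775849270014, 'fy': 457.5775849270014, 'cx': 321.89409338640417, 'cy': 198.84412342257093, 'R': array([[ 0.88807359,  0.45939684, -0.01672863],
       [ 0.26002556, -0.53200668, -0.80582604],
       [-0.37909368,  0.71128295, -0.591916  ]]), 't': array([-0.49002547, -0.0647934 ,  1.48549298])}
wrist {'fx': 284.37568632919977, 'fy': 284.37568632919977, 'cx': 321.7033096339829, 'cy': 194.3697411464296, 'tool_from_camera': array([[ 9.99999720e-01,  6.96480703e-04,  2.73393121e-04,
         9.72099716e-06],
       [-7.44562534e-04,  9.62377573e-01,  2.71714653e-01,
        -6.92694689e-02],
       [-7.38633954e-05, -2.71714781e-01,  9.62377822e-01,
        -1.45499243e-01],
       [ 0.00000000e+00,  0.00000000e+00,  0.00000000e+00,
         1.00000000e+00]])}
```

View pics/scene0.png

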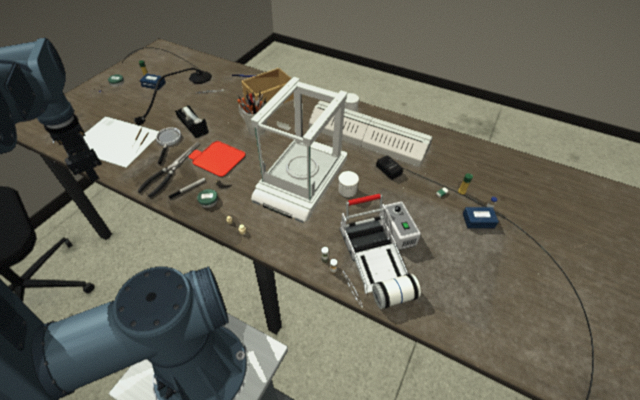

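View pics/side0.png

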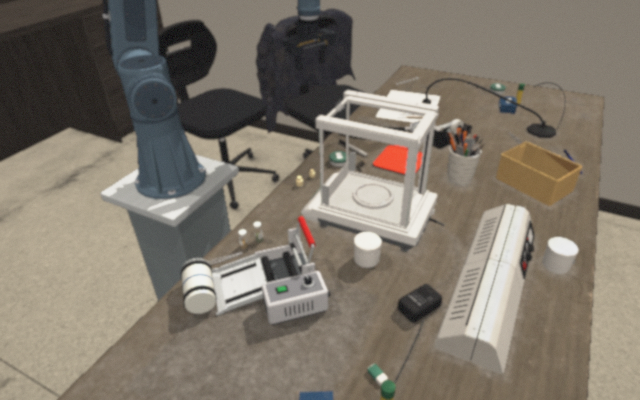

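View pics/wrist0.png

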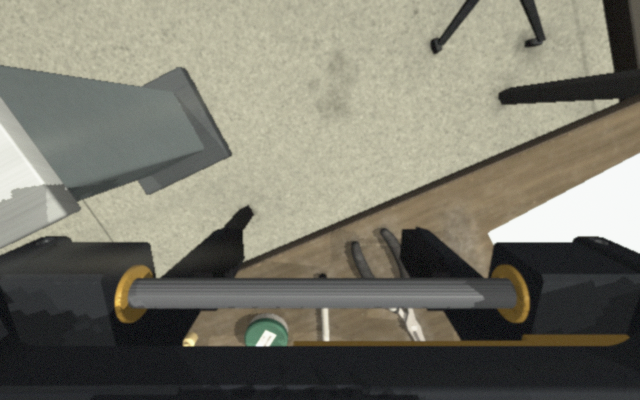

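The scene view shows the jar at about (397,290), the ramp and roller behind it, the housing at (402,225) and the red roller at (365,200). The side view shows the jar at (198,287) and the red roller at (306,231). I'll zoom in next.

Run:
```python
import cv2
a=cv2.imread("pics/scene0.png")[180:320,310:450]
cv2.imwrite("pics/sceneZ.png",cv2.resize(a,(784,600)[::-1] if 0 else (600,600),interpolation=cv2.INTER_CUBIC))
a=cv2.imread("pics/side0.png")[205:335,170:340]
cv2.imwrite("pics/sideZ.png",cv2.resize(a,(785,600),interpolation=cv2.INTER_CUBIC))
```

```text
(no output)
```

View pics/sceneZ.png

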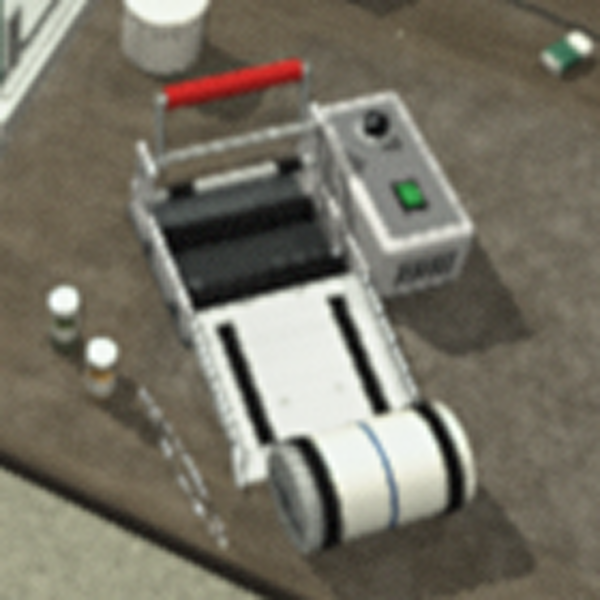

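View pics/sideZ.png

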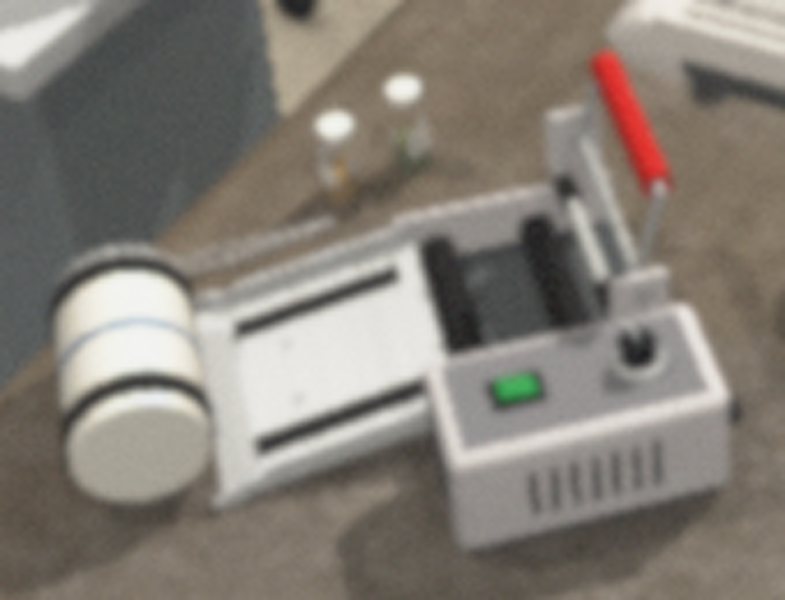

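```bash
cat > h.py <<'E'
import numpy as np, cv2
from rig import manip, imaging
from scipy.optimize import least_squares
def proj(d,X):
    c=np.asarray(X)@d["R"].T+d["t"]; return np.c_[d["fx"]*c[:,0]/c[:,2]+d["cx"],d["fy"]*c[:,1]/c[:,2]+d["cy"]]
def tw(p,L):
    c,s=np.cos(p[2]),np.sin(p[2]); L=np.atleast_2d(L)
    return np.c_[p[0]+c*L[:,0]-s*L[:,1],p[1]+s*L[:,0]+c*L[:,1],L[:,2]]
def ray(d,uv,z):
    v=d["R"].T@np.array([(uv[0]-d["cx"])/d["fx"],(uv[1]-d["cy"])/d["fy"],1]); o=-d["R"].T@d["t"]
    return o+v*(z-o[2])/v[2]
E
python3 - <<'E'
from h import *
S=imaging.snapshot("scene");D=imaging.snapshot("side")
for d in(S,D):
    h=cv2.cvtColor(d["image"],cv2.COLOR_RGB2HSV);m=(((h[...,0]<8)|(h[...,0]>172))&(h[...,1]>140)&(h[...,2]>80)).astype(np.uint8)
    n,l,st,c=cv2.connectedComponentsWithStats(m)
    for i in range(1,n):
        if st[i,4]>25:
            pts=np.argwhere(l==i)[:,::-1].astype(np.float32); print(st[i],c[i],cv2.minAreaRect(pts))
zs=lambda q:(q[0]/4.286+310-.4,q[1]/4.286+180-.4); zd=lambda q:(q[0]/4.618+170-.4,q[1]/4.615+205-.4)
sc=[((165,97),"rl"),((302,70),"rr"),((318,108),"hbl"),((393,95),"hbr"),((472,228),"hfr"),((385,245),"hfl"),((240,485),"fl")]
sd=[((660,182),"rr"),((603,58),"rl"),((430,372),"hfl"),((460,455),"hfr"),((730,400),"hbr"),((690,310),"hbl"),((222,503),"fr")]
def model(p):
    h=p[3]
    return dict(rl=(.097,.05,.126),rr=(.097,-.05,.126),hbl=(h+.068,-.071,.069),hbr=(h+.068,-.141,.069),hfl=(h-.068,-.071,.069),hfr=(h-.068,-.141,.069),fl=(-.133,.066,.003),fr=(-.133,-.066,.003))
def f(p):
    M=model(p);r=[]
    for d,L,z in((S,sc,zs),(D,sd,zd)):
        r.append(proj(d,tw(p,[M[k] for _,k in L]))-np.array([z(q) for q,_ in L]))
    return np.vstack(r).ravel()
g=ray(S,(380,245),.03);print(g)
for y0 in(0,-.5,.5,3):
    s=least_squares(f,[g[0],g[1],y0,0.03],loss="soft_l1");print(s.cost,s.x)
    if s.cost<60: print(s.fun.reshape(-1,2).round(1)); np.save("p.npy",s.x)
for L,d,z in(((("jl scene top",0)),S,zs),): pass
# jar: lid face/ends estimates
E
```

```text
[ 188  141   58   36 1212] [217.2359736  157.93151815] ((215.75775146484375, 156.67010498046875), (51.27497863769531, 32.694149017333984), 23.96249008178711)
[348 194  32  12 182] [363.36813187 199.06043956] ((363.9230651855469, 199.1154022216797), (6.079599857330322, 31.574697494506836), 78.69007110595703)
[373 145  35  29 698] [392.25071633 158.84097421] ((391.0588684082031, 157.2647247314453), (32.7423095703125, 26.19384765625), 14.03624439239502)
[417 152   5  19  62] [418.67741935 160.24193548] ((418.56158447265625, 161.0076904296875), (3.5970072746276855, 18.23310661315918), 7.125016689300537)
[298 216  17  30 186] [305.73655914 230.2688172 ] ((305.6134033203125, 230.0051727294922), (30.155784606933594, 6.39668083190918), 66.03751373291016)
[ 0.53299376 -0.25501036  0.03      ]
18.18096757025187 [ 0.52727524 -0.23119584  0.77341265  0.04006358]
[[ 0.3  0.5]
 [-0.6  0.1]
 [-2.  -0.8]
 [ 0.7 -2.2]
 [ 1.4 -0. ]
 [ 0.2  1.2]
 [ 0.8 -1.4]
 [-0.7  1. ]
 [ 0.3  1.4]
 [-1.5 -3.4]
 [-1.7  2. ]
 [ 1.3 -1. ]
 [ 0.7 -3.4]
 [ 0.2 -2.5]]
18.18096757025191 [ 0.52727524 -0.23119584  0.77341265  0.04006358]
[[ 0.3  0.5]
 [-0.6  0.1]
 [-2.  -0.8]
 [ 0.7 -2.2]
 [ 1.4 -0. ]
 [ 0.2  1.2]
 [ 0.8 -1.4]
 [-0.7  1. ]
 [ 0.3  1.4]
 [-1.5 -3.4]
 [-1.7  2. ]
 [ 1.3 -1. ]
 [ 0.7 -3.4]
 [ 0.2 -2.5]]
18.18096757025195 [ 0.52727524 -0.23119584  0.77341265  0.04006358]
[[ 0.3  0.5]
 [-0.6  0.1]
 [-2.  -0.8]
 [ 0.7 -2.2]
 [ 1.4 -0. ]
 [ 0.2  1.2]
 [ 0.8 -1.4]
 [-0.7  1. ]
 [ 0.3  1.4]
 [-1.5 -3.4]
 [-1.7  2. ]
 [ 1.3 -1. ]
 [ 0.7 -3.4]
 [ 0.2 -2.5]]
18.180967570251937 [ 0.52727524 -0.23119584  0.77341265  0.04006358]
[[ 0.3  0.5]
 [-0.6  0.1]
 [-2.  -0.8]
 [ 0.7 -2.2]
 [ 1.4 -0. ]
 [ 0.2  1.2]
 [ 0.8 -1.4]
 [-0.7  1. ]
 [ 0.3  1.4]
 [-1.5 -3.4]
 [-1.7  2. ]
 [ 1.3 -1. ]
 [ 0.7 -3.4]
 [ 0.2 -2.5]]
```

Run:
```python
from h import *
S=imaging.snapshot("scene");D=imaging.snapshot("side");p=np.load("p.npy")
def inv(X): 
    c,s=np.cos(p[2]),np.sin(p[2]);d=X[:2]-p[:2];return np.array([c*d[0]+s*d[1],-s*d[0]+c*d[1]])
for n,uv in dict(front_l=(252,197),front_r=(305,218),right=(346,160),whitejar=(348,192)).items():
    X=ray(S,uv,0);print(n,X.round(3),inv(X).round(3))
for n,uv in dict(near=(412,233),left=(308,205),).items():
    X=ray(D,uv,0);print(n,X.round(3),inv(X).round(3))
# overlay check
for d,n in((S,"s"),(D,"d")):
    im=np.ascontiguousarray(cv2.resize(d["image"],None,fx=5,fy=5,interpolation=cv2.INTER_CUBIC)[:,:,::-1])
    def line(a,b,col):
        q=((proj(d,tw(p,[a,b]))+.5)*5).astype(int); cv2.line(im,tuple(map(int,q[0])),tuple(map(int,q[1])),col,1)
    for y in(-.0635,.0635):
        line((-.133,y,0),(-.013,y,.0212),(0,255,0)); line((-.01,y,.036),(.06,y,.036),(255,0,0))
    line((-.133,-.0635,0),(-.133,.0635,0),(0,255,0))
    for x in(0,.056): line((x,-.06,.024),(x,.06,.024),(0,255,255))
    line((.097,-.05,.126),(.097,.05,.126),(0,255,0)); line((.072,-.066,.05),(.072,.066,.05),(255,0,255))
    h=p[3]
    for a,b in(((h-.068,-.071),(h+.068,-.071)),((h+.068,-.071),(h+.068,-.141)),((h+.068,-.141),(h-.068,-.141)),((h-.068,-.141),(h-.068,-.071))): line((*a,.069),(*b,.069),(0,0,255))
    c=im[180*5:300*5,320*5:440*5] if n=="s" else im[205*5:325*5,180*5:335*5]
    cv2.imwrite(f"pics/ov_{n}.png",c)
```

```text
front_l [0.526 0.212 0.   ] [0.309 0.318]
front_r [0.534 0.007 0.   ] [0.171 0.165]
right [0.852 0.007 0.   ] [ 0.398 -0.056]
whitejar [ 0.707 -0.069  0.   ] [ 0.242 -0.01 ]
near [0.784 0.086 0.   ] [0.406 0.048]
left [0.468 0.072 0.   ] [0.17  0.259]
```

View pics/ov_s.png

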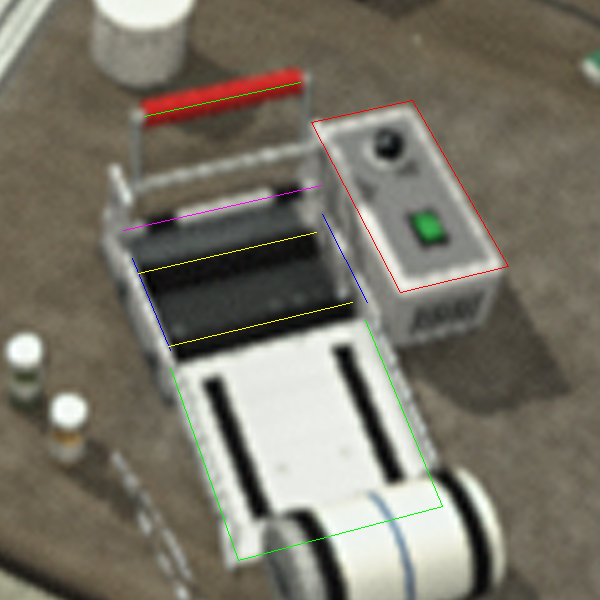

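View pics/ov_d.png

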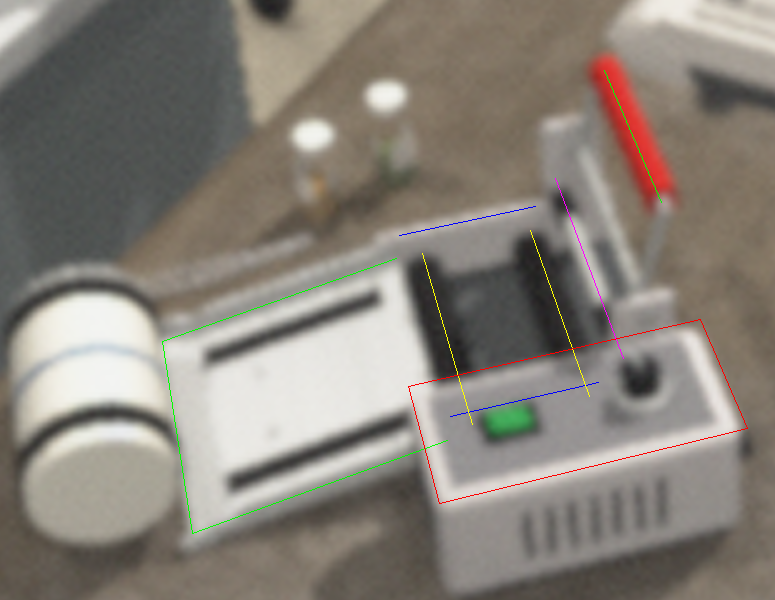

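The overlay agrees to within a few mm, with a small yaw error that I'll refine from the wrist camera. Next I'll move to a look pose in front of the ramp, going round the balance.

Call:
send_rows(
  series=[
    [-0.02,0.015,0,0.05],
    [-0.055,0.045,0,0.15],
    [-0.09,0.08,0,0.25],
    [-0.13,0.114,0,0.35],
    [-0.17,0.15,0,0.45],
    [-0.205,0.18,0,0.55],
    [-0.24,0.21,0,0.65],
    [-0.275,0.24,0,0.75],
    [-0.31,0.27,0,0.85],
    [-0.34,0.3,0,0.95],
    [-0.371,0.325,0,1.05],
    [-0.415,0.343,0,1.15],
    [-0.46,0.362,0,1.25],
    [-0.505,0.38,0,1.35],
    [-0.55,0.4,0,1.45],
    [-0.595,0.418,0,1.55],
    [-0.64,0.437,0,1.65],
    [-0.685,0.455,0.01,1.75],
    [-0.735,0.475,0.02,1.85],
    [-0.781,0.493,0.03,1.94],
  ],
  hand=165,
)

```text
t: 2.35
ee_pos: [0.3626, -0.3895, 0.2096]
tcp_rot: [0.0, 0.921, -0.391, 0.0]
contact_force: [1.3, -0.5, 0.8]
width: 0.351
```

Run:
```python
from h import *
s=manip.sense();print(s["t"],s["ee_pos"],s["tcp_rot"],s["width"],s["joint_vel"].round(2),s["contact_force"])
d=imaging.snapshot("wrist");cv2.imwrite("pics/w1.png",cv2.resize(d["image"][:,:,::-1],(800,500),interpolation=cv2.INTER_CUBIC));np.save("w1.npy",d["image"])
```

```text
2.35 [ 0.36256523 -0.38949194  0.20957985] [ 1.75351529e-04  9.20580876e-01 -3.90551770e-01  3.65999533e-04] 0.3506132161192545 [-0.55  0.85 -0.71  0.   -0.15  0.33] [ 1.28384632 -0.52157598  0.84134035]
```

View pics/w1.png

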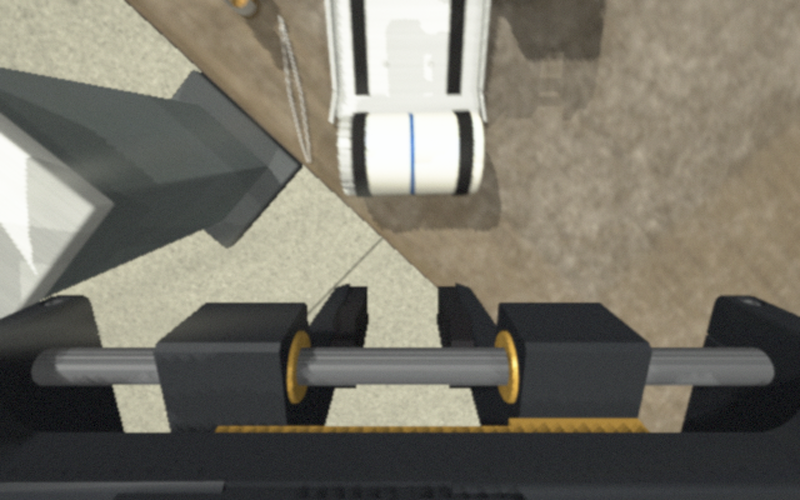

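The wrist view shows the jar at about (412,152), the foot edge just above it, and the forceps at (295,90). I'll move forward and settle to see the whole roller.

Call:
send_rows(
  series=[
    [0,-0.04,-0.01,0],
    [0,-0.08,-0.03,0],
    [0,-0.11,-0.05,0],
    [0,-0.12,-0.06,0],
    [0,-0.12,-0.06,0],
    [0,-0.12,-0.06,0],
    [0,-0.12,-0.06,0],
  ],
)

```text
t: 3.1
ee_pos: [0.4477, -0.3039, 0.2685]
tcp_rot: [-0.0, 0.921, -0.389, -0.001]
contact_force: [0.4, 0.1, -0.3]
width: 0.353
```

Run:
```python
from h import *
s=manip.sense();print(s["t"],s["ee_pos"],s["tcp_rot"],s["joint_vel"].round(3))
d=imaging.snapshot("wrist");cv2.imwrite("pics/w2.png",cv2.resize(d["image"][:,:,::-1],(800,500),interpolation=cv2.INTER_CUBIC));np.savez("w2.npz",im=d["image"],p=s["ee_pos"],q=s["tcp_rot"],T=d["tool_from_camera"],k=[d["fx"],d["fy"],d["cx"],d["cy"]])
```

```text
3.1 [ 0.44771623 -0.30388947  0.26847854] [-2.19918052e-04  9.21214326e-01 -3.89054154e-01 -9.91059762e-04] [-0.005  0.004 -0.002  0.003  0.002  0.003]
```

View pics/w2.png

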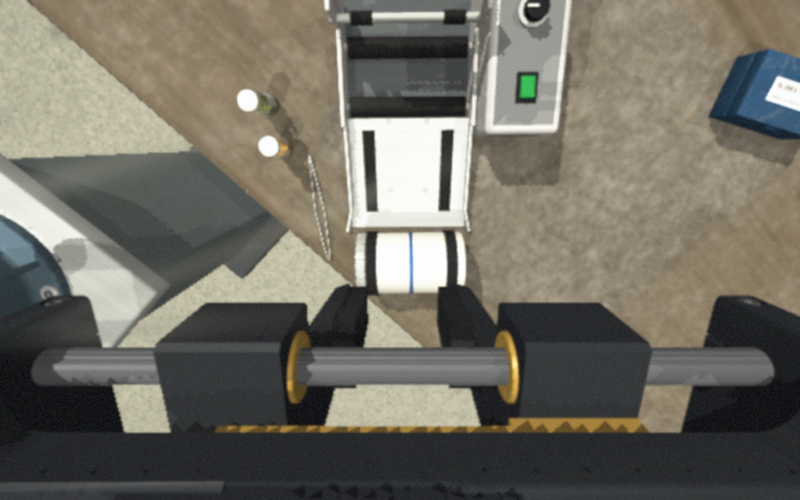

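Run:
```python
from h import *
a=np.load("w2.npz")["im"][0:240,265:465,::-1]
cv2.imwrite("pics/w2a.png",cv2.resize(a[:125],(800,500),interpolation=cv2.INTER_CUBIC))
cv2.imwrite("pics/w2b.png",cv2.resize(a[115:240],(800,500),interpolation=cv2.INTER_CUBIC))
```

```text
(no output)
```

View pics/w2a.png

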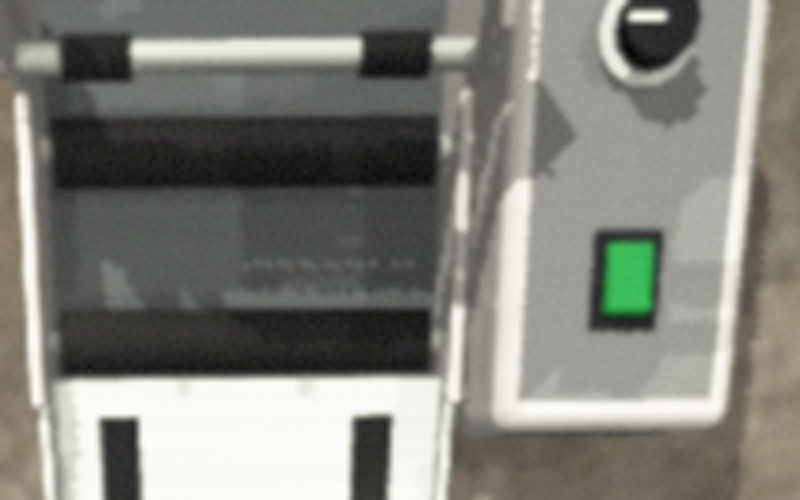

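View pics/w2b.png

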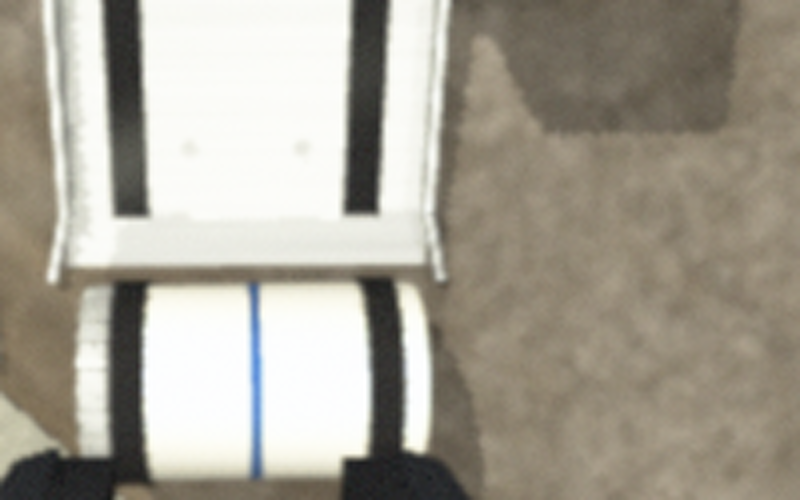

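```bash
cat >> h.py <<'E'
from scipy.spatial.transform import Rotation as Ro
def wray(p,q,T,k,uv):
    Rw=Ro.from_quat([q[1],q[2],q[3],q[0]]).as_matrix()
    v=np.array([(uv[0]-k[2])/k[0],(uv[1]-k[3])/k[1],1]); v/=np.linalg.norm(v)
    return p+Rw@T[:3,3], Rw@T[:3,:3]@v
def at(o,v,z): return o+v*(z-o[2])/v[2]
E
python3 - <<'E'
from h import *
a=np.load("w2.npz");A=(a["p"],a["q"],a["T"],a["k"])
top=lambda q:(265+q[0]/4-.4,q[1]/4-.4); bot=lambda q:(265+q[0]/4-.4,115+q[1]/4-.4)
g=lambda uv,z:at(*wray(*A,uv),z)
P={}
P["footL"]=g(bot((72,268)),.0);P["footR"]=g(bot((428,268)),.0)
P["brL"]=g(top((55,152)),.02);P["brR"]=g(top((440,152)),.02)
P["bsL"]=g(top((97,57)),.05);P["bsR"]=g(top((396,55)),.05)
P["green"]=g(top((630,277)),.069);P["hfl"]=g(top((497,425)),.069);P["hfr"]=g(top((720,425)),.069)
def axis(x1,x2):
    o,v1=wray(*A,bot((x1,282)));_,v2=wray(*A,bot((x2,479)));v=v1+v2;return at(o,v,.036)
P["tyL"]=axis(130,130);P["tyR"]=axis(380,389)
for k,v in P.items():print(k,v.round(4))
L={"footL":(-.133,.0635,0),"footR":(-.133,-.0635,0),"brL":(.056,.0635,.02),"brR":(.056,-.0635,.02),"bsL":(.072,.05,.05),"bsR":(.072,-.05,.05)}
K=list(L)
s=least_squares(lambda p:(tw(p,[L[k] for k in K])-[P[k] for k in K])[:,:2].ravel(),np.load("p.npy")[:3])
print(s.x,(s.fun.reshape(-1,2)*1e3).round(1))
p=s.x;np.save("p2.npy",p)
c,sn=np.cos(p[2]),np.sin(p[2])
for k in P:
    d=P[k][:2]-p[:2];print(k,(c*d[0]+sn*d[1]).round(4),(-sn*d[0]+c*d[1]).round(4))
q=a["q"];print("tool x angle",np.arctan2(2*(q[1]*q[2]),q[1]**2-q[2]**2))
E
```

```text
footL [ 0.3873 -0.281   0.    ]
footR [ 0.4801 -0.3762  0.    ]
brL [ 0.5257 -0.1525  0.02  ]
brR [ 0.6093 -0.2384  0.02  ]
bsL [ 0.5498 -0.1527  0.05  ]
bsR [ 0.6089 -0.2128  0.05  ]
green [ 0.6112 -0.3017  0.069 ]
hfl [ 0.5587 -0.3045  0.069 ]
hfr [ 0.6037 -0.3507  0.069 ]
tyL [ 0.3812 -0.3204  0.036 ]
tyR [ 0.4436 -0.3843  0.036 ]
[ 0.52803993 -0.23442436  0.78165985] [[ 1.6 -2. ]
 [-1.8  3. ]
 [-2.6  2.6]
 [ 3.3 -1.7]
 [-5.9  4.5]
 [ 5.4 -6.4]]
footL -0.1327 0.0661
footR -0.1339 -0.0669
brL 0.0561 0.0598
brR 0.0549 -0.06
bsL 0.073 0.0426
bsR 0.0727 -0.0416
green 0.0116 -0.1063
hfl -0.0276 -0.0713
hfr -0.0282 -0.1358
tyL -0.1648 0.0424
tyR -0.1655 -0.0469
tool x angle -0.7992096987178738
```

Measured: the roller frame is at about (0.528, -0.234) with yaw 0.777. The checks agree: the foot comes out at x=-0.133 and the back roller at 0.0555. The jar centre is at x_r=-0.165, y_r=-0.002, which is 32 mm before the foot and square to it. Next I'll descend behind the jar.

Call:
send_rows(
  series=[
    [0.003,0.04,0.01,0],
    [0.006,0.085,0.025,0],
    [0.01,0.12,0.05,0],
    [0.01,0.135,0.09,0],
    [0.01,0.135,0.13,0],
    [0.01,0.135,0.17,0],
    [0.01,0.135,0.205,0],
    [0.01,0.135,0.23,0],
    [0.01,0.135,0.242,0],
    [0.01,0.135,0.246,0],
    [0.01,0.135,0.246,0],
    [0.01,0.135,0.246,0],
  ],
)

```text
t: 4.35
ee_pos: [0.3597, -0.4059, 0.0251]
tcp_rot: [0.001, 0.921, -0.389, 0.001]
contact_force: [0.1, -1.2, 0.4]
width: 0.35
```

Run:
```python
from h import *
s=manip.sense();print(s["t"],s["ee_pos"],s["tcp_rot"],s["contact_force"])
d=imaging.snapshot("wrist");cv2.imwrite("pics/w3.png",cv2.resize(d["image"][:,:,::-1],(800,500),interpolation=cv2.INTER_CUBIC))
d=imaging.snapshot("side");cv2.imwrite("pics/s3.png",cv2.resize(d["image"][180:340,120:340,::-1],(800,582),interpolation=cv2.INTER_CUBIC))
```

```text
4.35 [ 0.35971342 -0.40594939  0.02507219] [ 7.24770513e-04  9.21426291e-01 -3.88551433e-01  9.21323239e-04] [ 0.13179031 -1.18196611  0.36401199]
```

View pics/w3.png

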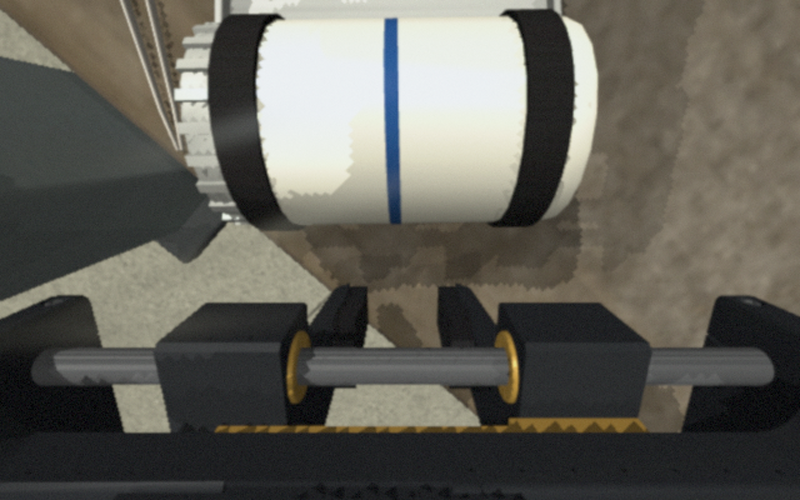

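View pics/s3.png

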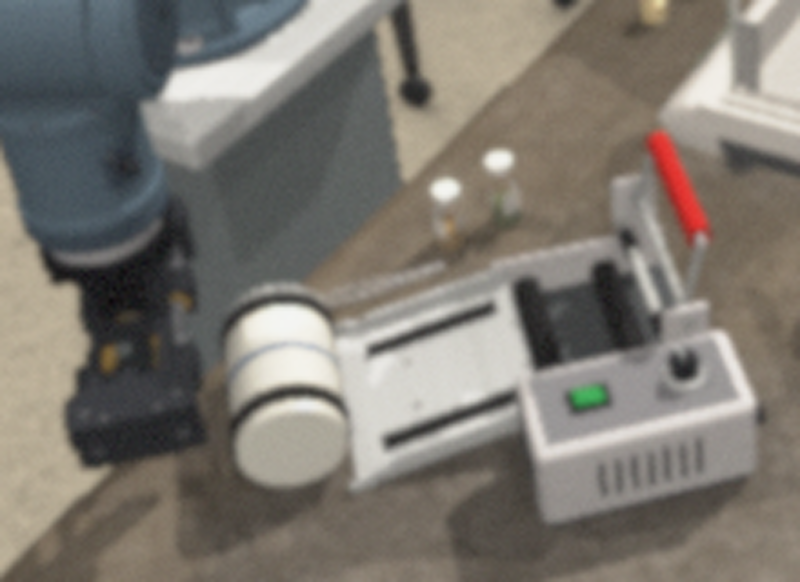

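Call:
send_rows(
  series=[
    [-0.001,-0.004,0.001,0],
    [-0.002,-0.01,0.002,0],
    [-0.003,-0.015,0.002,0],
    [-0.003,-0.019,0.002,0],
    [-0.003,-0.022,0.002,0],
    [-0.003,-0.024,0.002,0],
    [-0.003,-0.026,0.002,0],
    [-0.003,-0.028,0.002,0],
    [-0.003,-0.03,0.002,0],
    [-0.003,-0.032,0.002,0],
    [-0.003,-0.034,0.002,0],
    [-0.003,-0.036,0.002,0],
    [-0.003,-0.038,0.002,0],
    [-0.003,-0.04,0.002,0],
    [-0.003,-0.042,0.002,0],
  ],
  hand=180,
)

```text
t: 5.95
ee_pos: [0.3873, -0.3733, 0.0217]
tcp_rot: [0.0, 0.921, -0.388, -0.0]
contact_force: [0.8, 0.2, -0.4]
width: 0.293
```

```bash
cat > look.py <<'E'
import sys
from h import *
n=sys.argv[1]
s=manip.sense();p=np.load("p2.npy");c,sn=np.cos(p[2]),np.sin(p[2]);d=s["ee_pos"][:2]-p[:2]
print(s["t"],"roller frame tcp",(c*d[0]+sn*d[1]).round(4),(-sn*d[0]+c*d[1]).round(4),s["ee_pos"][2].round(4),"F",s["contact_force"].round(2),s["width"].round(3))
w=imaging.snapshot("wrist")["image"];e=imaging.snapshot("side")["image"]
cv2.imwrite(f"pics/{n}.png",np.vstack([cv2.resize(w[:250],(640,250)),cv2.resize(e[190:330,150:350],(640,340),interpolation=cv2.INTER_CUBIC)])[:,:,::-1])
E
python3 look.py l4
```

```text
Traceback (most recent call last):
  File "look.py", line 5, in <module>
    print(s["t"],"roller frame tcp",(c*d[0]+sn*d[1]).round(4),(-sn*d[0]+c*d[1]).round(4),s["ee_pos"][2].round(4),"F",s["contact_force"].round(2),s["width"].round(3))
                                                                                                                                                 ^^^^^^^^^^^^^^^^
AttributeError: 'float' object has no attribute 'round'
```

```bash
sed -i 's/,s\["width"\].round(3)/,s["width"]/' look.py; python3 look.py l4
```

```text
5.95 roller frame tcp -0.1977 0.0006 0.0217 F [ 0.77  0.19 -0.44] 0.29341942512352526
```

View pics/l4.png

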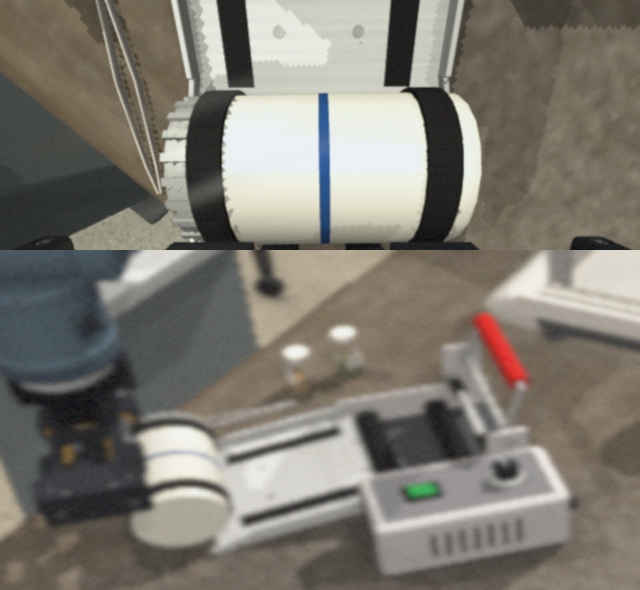

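Call:
send_rows(
  series=[
    [0,-0.0025,0,0],
    [0,-0.005,0,0],
    [0,-0.0075,0,0],
    [0,-0.01,0,0],
    [0,-0.0125,0,0],
    [0,-0.015,0,0],
    [0,-0.0175,0,0],
    [0,-0.02,0,0],
    [0,-0.0225,0,0],
    [0,-0.025,0,0],
    [0,-0.0275,-0.0005,0],
    [0,-0.03,-0.001,0],
    [0,-0.0325,-0.0015,0],
    [0,-0.035,-0.002,0],
  ],
)

```text
t: 7.45
ee_pos: [0.4124, -0.3489, 0.0238]
tcp_rot: [0.0, 0.921, -0.388, 0.0]
contact_force: [-2.7, -1.5, 1.2]
width: 0.293
```

```bash
python3 look.py l5
```

```text
7.45 roller frame tcp -0.1627 0.0002 0.0238 F [-2.67 -1.48  1.23] 0.2930396451302277
```

View pics/l5.png

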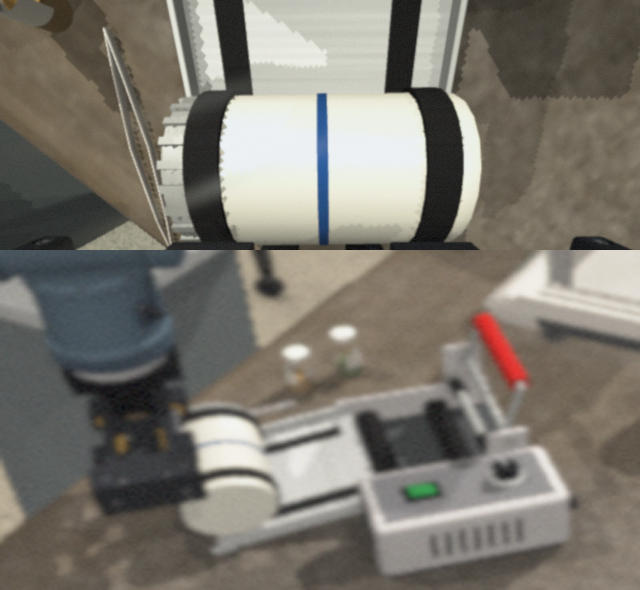

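Contact is steady at about 3 N. The jar is square and centred on the ramp, so I'll keep going.

Call:
send_rows(
  series=[
    [0,-0.003,-0.0005,0],
    [0,-0.006,-0.001,0],
    [0,-0.009,-0.0015,0],
    [0,-0.012,-0.002,0],
    [0,-0.015,-0.0025,0],
    [0,-0.018,-0.003,0],
    [0,-0.021,-0.0036,0],
    [0,-0.024,-0.0042,0],
    [0,-0.027,-0.0047,0],
    [0,-0.03,-0.0052,0],
    [0,-0.033,-0.0058,0],
    [0,-0.036,-0.0063,0],
    [0,-0.039,-0.0068,0],
    [0,-0.042,-0.0073,0],
    [0,-0.045,-0.0078,0],
    [0,-0.048,-0.0084,0],
    [0,-0.051,-0.0089,0],
    [0,-0.054,-0.0095,0],
    [0,-0.057,-0.01,0],
    [0,-0.06,-0.0105,0],
  ],
)

```text
t: 9.55
ee_pos: [0.4554, -0.3069, 0.0342]
tcp_rot: [-0.0, 0.921, -0.388, -0.0]
contact_force: [-1.7, -1.0, 1.5]
width: 0.293
```

```bash
python3 look.py l6
```

```text
9.55 roller frame tcp -0.1026 -0.0002 0.0342 F [-1.75 -0.97  1.46] 0.2927632773148757
```

View pics/l6.png

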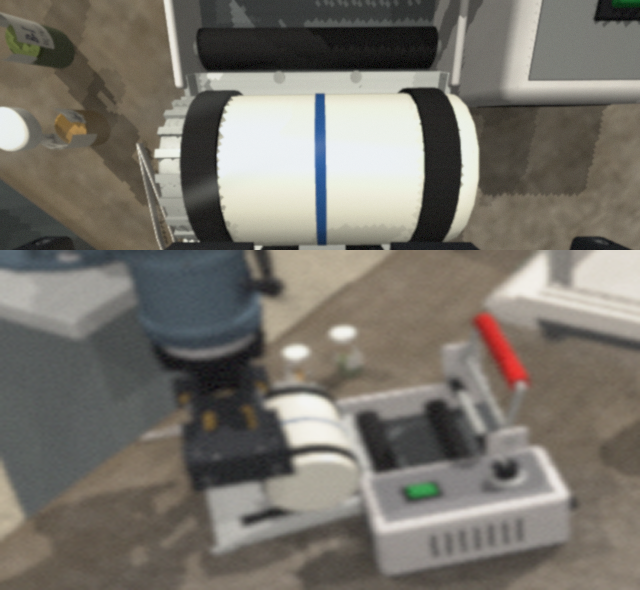

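Call:
send_rows(
  series=[
    [0,-0.003,-0.0005,0],
    [0,-0.006,-0.001,0],
    [0,-0.009,-0.0015,0],
    [0,-0.012,-0.002,0],
    [0,-0.015,-0.0026,0],
    [0,-0.018,-0.0032,0],
    [0,-0.021,-0.0037,0],
    [0,-0.024,-0.0042,0],
    [0,-0.027,-0.0047,0],
    [0,-0.03,-0.0052,0],
    [0,-0.033,-0.0058,0],
    [0,-0.036,-0.0063,0],
    [0,-0.039,-0.0068,0],
    [0,-0.042,-0.0073,0],
    [0,-0.045,-0.0078,0],
    [0,-0.047,-0.0082,0],
    [0,-0.049,-0.0086,0],
    [0,-0.051,-0.009,0],
    [0,-0.053,-0.0094,0],
    [0,-0.055,-0.0097,0],
  ],
)

```text
t: 11.65
ee_pos: [0.4948, -0.2682, 0.0438]
tcp_rot: [-0.0, 0.921, -0.389, -0.0]
contact_force: [-0.6, -0.7, 0.9]
width: 0.294
```

```bash
python3 look.py l7
```

```text
11.65 roller frame tcp -0.0474 -0.0005 0.0438 F [-0.64 -0.66  0.92] 0.29410219414158756
```

View pics/l7.png

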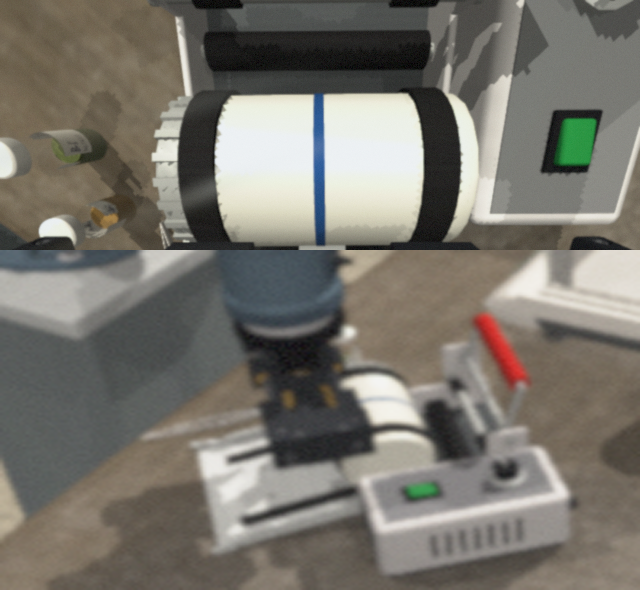

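Call:
send_rows(
  series=[
    [0,-0.002,-0.0003,0],
    [0,-0.004,-0.0006,0],
    [0,-0.006,-0.0009,0],
    [0,-0.008,-0.001,0],
    [0,-0.01,-0.001,0],
    [0,-0.012,-0.001,0],
    [0,-0.014,-0.001,0],
    [0,-0.016,-0.001,0],
    [0,-0.016,-0.001,0],
    [0,-0.016,-0.001,0],
  ],
)

```text
t: 12.75
ee_pos: [0.5061, -0.2575, 0.0449]
tcp_rot: [0.0, 0.921, -0.388, -0.0]
contact_force: [-1.0, 0.5, -0.4]
width: 0.296
```

```bash
python3 look.py l8
```

```text
12.75 roller frame tcp -0.0318 -0.0009 0.0449 F [-0.97  0.55 -0.36] 0.2960037973339452
```

View pics/l8.png

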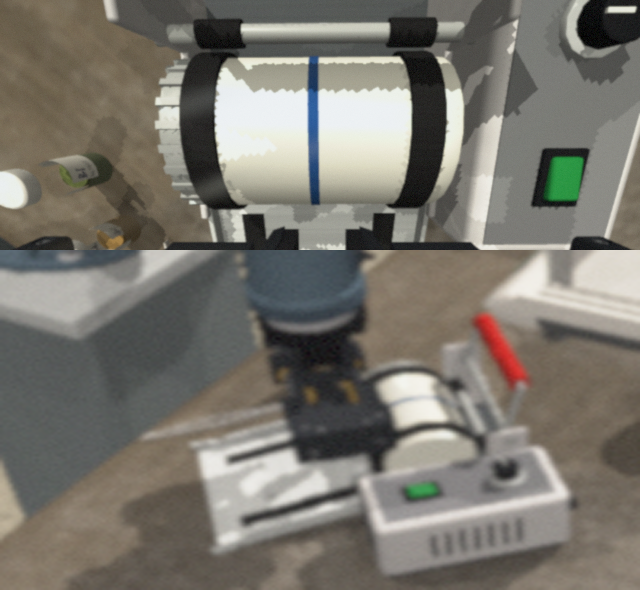

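The jar has dropped into the seat against the back stop sleeves and is clear of the fingers. Next I'll lift away and go over behind the bar.

Call:
send_rows(
  series=[
    [0,0.006,-0.005,0],
    [0,0.015,-0.025,0],
    [0,0.02,-0.06,0],
    [0,0.015,-0.1,0],
    [0.003,0.0,-0.135,0],
    [0.008,-0.03,-0.15,0],
    [0.014,-0.065,-0.155,0],
    [0.019,-0.1,-0.155,0],
    [0.019,-0.135,-0.155,0],
    [0.019,-0.165,-0.155,0],
    [0.019,-0.185,-0.155,0],
    [0.019,-0.195,-0.155,0],
    [0.019,-0.195,-0.155,0],
    [0.019,-0.195,-0.155,0],
  ],
)

```text
t: 14.25
ee_pos: [0.6583, -0.1357, 0.1999]
tcp_rot: [0.0, 0.921, -0.389, -0.0]
contact_force: [-0.3, 0.2, 0.4]
width: 0.292
```

```bash
python3 look.py l9
python3 - <<'E'
from h import *
d=imaging.snapshot("scene");cv2.imwrite("pics/sc9.png",cv2.resize(d["image"][60:320,240:480,::-1],(554,600),interpolation=cv2.INTER_CUBIC))
E
```

```text
14.25 roller frame tcp 0.162 -0.0218 0.1999 F [-0.34  0.23  0.39] 0.2922215710500162
```

View pics/l9.png

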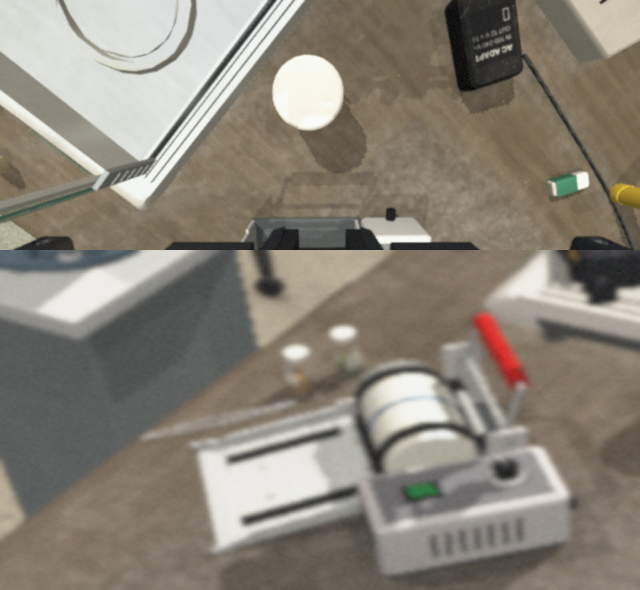

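View pics/sc9.png

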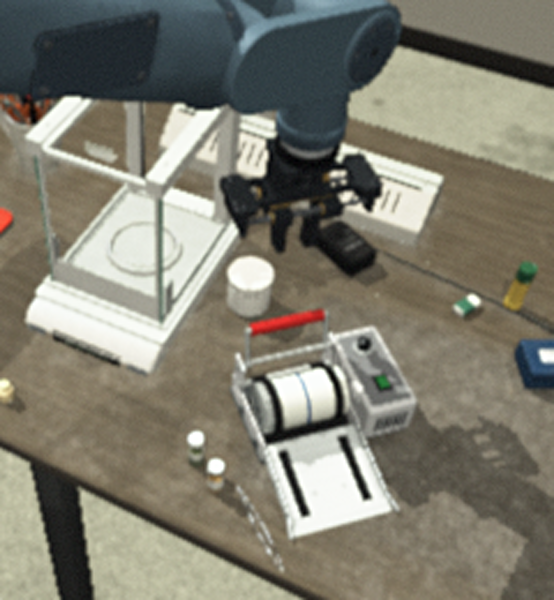

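The jar is seated and the gripper is behind the bar at x_r=0.162, clear of the balance and the white jar. Now I'll descend and push the bar forward.

Call:
send_rows(
  series=[
    [0,0,0.015,0],
    [0,0,0.04,0],
    [0,0,0.065,0],
    [0,0,0.08,0],
    [0,0.002,0.086,0],
    [0,0.01,0.087,0],
    [0,0.018,0.087,0],
    [0,0.026,0.087,0],
    [0,0.032,0.087,0],
    [0,0.036,0.087,0],
    [0,0.04,0.087,0],
    [0,0.044,0.087,0],
    [0,0.048,0.087,0],
    [0,0.052,0.087,0],
    [0,0.056,0.087,0],
  ],
)

```text
t: 15.9
ee_pos: [0.6188, -0.1742, 0.113]
tcp_rot: [-0.0, 0.921, -0.388, 0.0]
contact_force: [0.3, 0.3, 0.5]
width: 0.295
```

```bash
python3 look.py l10
```

```text
15.9 roller frame tcp 0.1068 -0.0212 0.113 F [0.3  0.28 0.53] 0.29500931009674214
```

View pics/l10.png

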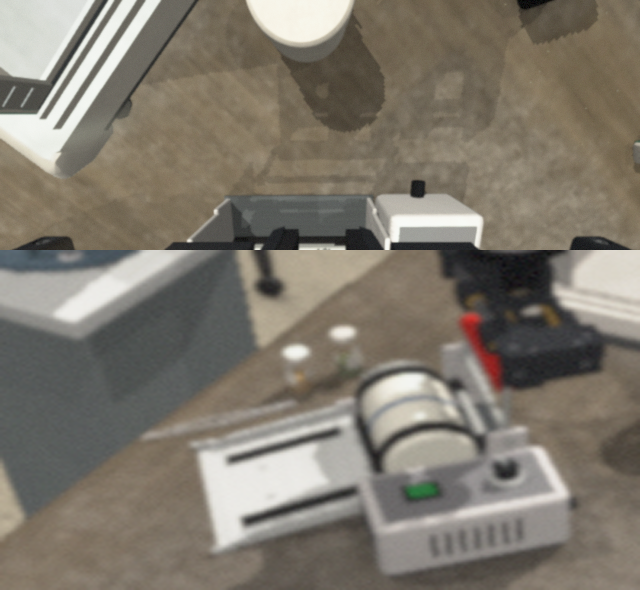

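The bar is moving forward: its near end went from (517,380) to about (497,380). I'll push a little further and then wait for it to sink.

Call:
send_rows(
  series=[
    [0,0.003,0,0],
    [0,0.006,0,0],
    [0,0.009,0,0],
    [0,0.012,0,0],
    [0,0.015,0,0],
    [0,0.018,0,0],
    [0,0.021,0,0],
    [0,0.024,0,0],
    [0,0.024,0,0],
    [0,0.024,0,0],
    [0,0.024,0,0],
    [0,0.024,0,0],
  ],
)

```text
t: 17.2
ee_pos: [0.6017, -0.1907, 0.1129]
tcp_rot: [-0.0, 0.921, -0.388, 0.0]
contact_force: [0.2, -0.1, -0.2]
width: 0.295
```

```bash
python3 look.py l11
```

```text
17.2 roller frame tcp 0.0831 -0.0209 0.1129 F [ 0.25 -0.06 -0.2 ] 0.29537030277512927
```

View pics/l11.png

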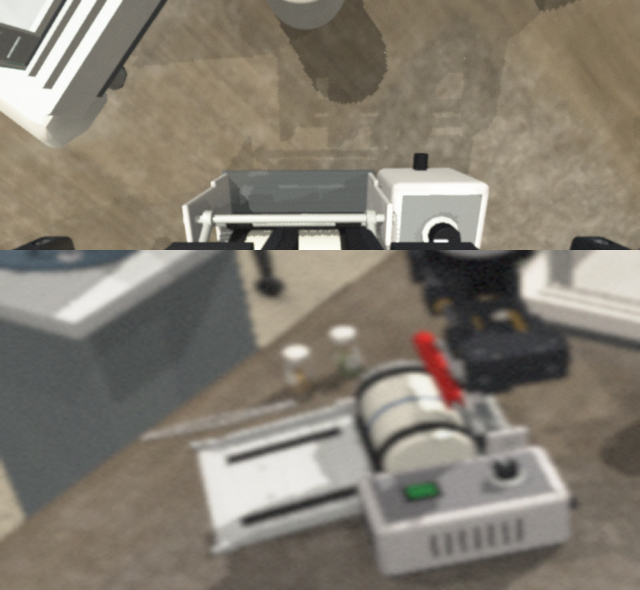

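The bar has left the fingers and is sinking. I'll retreat back and up while it settles.

Call:
send_rows(
  series=[
    [0,-0.008,-0.002,0],
    [0,-0.02,-0.01,0],
    [0,-0.035,-0.03,0],
    [0,-0.05,-0.06,0],
    [0,-0.06,-0.09,0],
    [0,-0.06,-0.11,0],
    [0,-0.06,-0.12,0],
    [0,-0.06,-0.12,0],
    [0,-0.06,-0.12,0],
    [0,-0.06,-0.12,0],
    [0,-0.06,-0.12,0],
    [0,-0.06,-0.12,0],
    [0,-0.06,-0.12,0],
    [0,-0.06,-0.12,0],
    [0,-0.06,-0.12,0],
    [0,-0.06,-0.12,0],
    [0,-0.06,-0.12,0],
    [0,-0.06,-0.12,0],
    [0,-0.06,-0.12,0],
    [0,-0.06,-0.12,0],
  ],
)

```text
t: 19.3
ee_pos: [0.6446, -0.1489, 0.2329]
tcp_rot: [0.0, 0.921, -0.388, 0.0]
contact_force: [0.1, 0.6, 0.1]
width: 0.293
```

```bash
python3 look.py l12;python3 - <<'E'
from h import *
d=imaging.snapshot("scene");cv2.imwrite("pics/sc12.png",cv2.resize(d["image"][180:310,320:450,::-1],(600,600),interpolation=cv2.INTER_CUBIC))
E
```

```text
19.3 roller frame tcp 0.143 -0.0214 0.2329 F [0.11 0.61 0.12] 0.29271818101730107
```

View pics/l12.png

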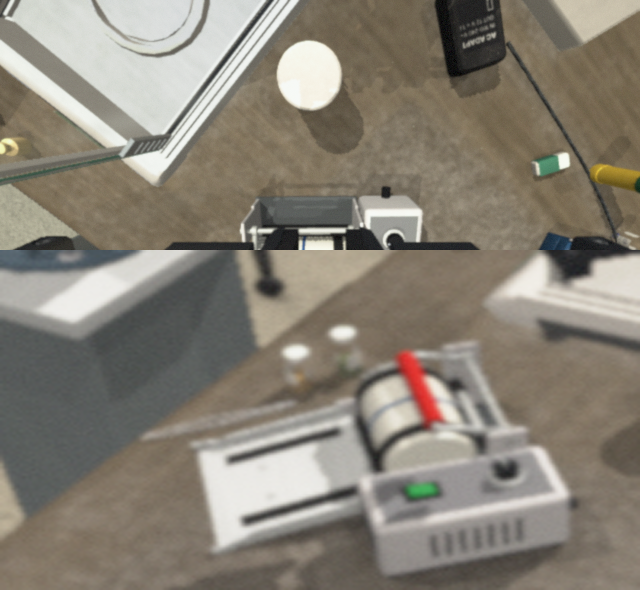

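View pics/sc12.png

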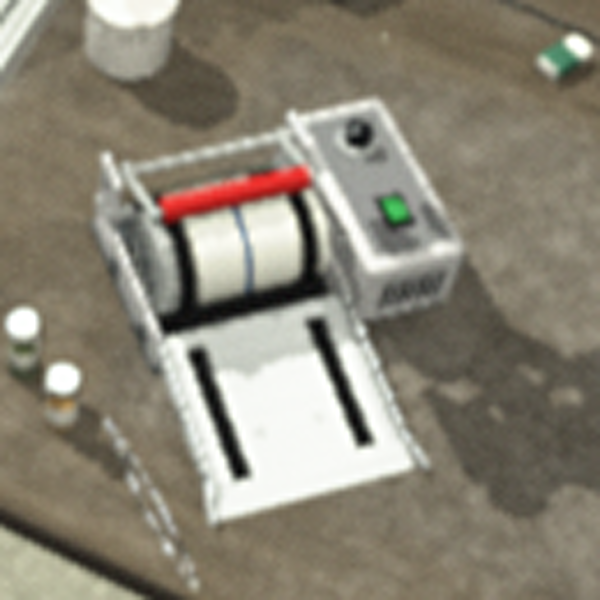

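The red roller lies on the jar. I'll wait a moment, then check its height by triangulation.

Call:
send_rows(
  series=[
    [0,0,0,0],
    [0,0,0,0],
    [0,0,0,0],
    [0,0,0,0],
    [0,0,0,0],
    [0,0,0,0],
    [0,0,0,0],
    [0,0,0,0],
    [0,0,0,0],
    [0,0,0,0],
    [0,0,0,0],
    [0,0,0,0],
    [0,0,0,0],
    [0,0,0,0],
    [0,0,0,0],
  ],
)

```text
t: 20.95
ee_pos: [0.6446, -0.1489, 0.233]
tcp_rot: [0.0, 0.921, -0.388, 0.0]
contact_force: [-0.1, 0.6, -0.1]
width: 0.292
```

Run:
```python
from h import *
S=imaging.snapshot("scene");D=imaging.snapshot("side");p=np.load("p2.npy");c,sn=np.cos(p[2]),np.sin(p[2])
C=[]
for d,box in((S,(340,190,395,240)),(D,(250,190,320,270))):
    h=cv2.cvtColor(d["image"],cv2.COLOR_RGB2HSV);m=(((h[...,0]<8)|(h[...,0]>172))&(h[...,1]>140)&(h[...,2]>80)).astype(np.uint8)
    k=np.zeros_like(m);k[box[1]:box[3],box[0]:box[2]]=1;m*=k
    q=np.argwhere(m)[:,::-1].astype(np.float32);r=cv2.minAreaRect(q);C.append(np.array(r[0]));print(len(q),r)
P=[np.diag([1,1,1])@np.array([[d["fx"],0,d["cx"]],[0,d["fy"],d["cy"]],[0,0,1]])@np.c_[d["R"],d["t"]] for d in(S,D)]
X=cv2.triangulatePoints(P[0],P[1],C[0].reshape(2,1),C[1].reshape(2,1)).ravel();X=X[:3]/X[3];e=X[:2]-p[:2]
print(manip.sense()["t"],X,"roller:",c*e[0]+sn*e[1],-sn*e[0]+c*e[1],X[2])
```

```text
155 ((370.20220947265625, 221.37640380859375), (5.471580982208252, 32.30481719970703), 77.00537872314453)
156 ((280.96710205078125, 246.28466796875), (30.927743911743164, 6.920296669006348), 70.01689147949219)
21.05 [ 0.55197223 -0.20612638  0.09555245] roller: 0.03692058140179845 0.003225041192347393 0.09555244741868159
```

The red roller is at x=0.037, z=0.0955, against an expected (0.035, 0.094). That matches it resting on the jar, so I'll hand in.

```bash
python3 -c "
from rig import manip
print(manip.hand_in())"
```

```text
the job is handed in; nothing more can be done
None
```

I rolled the jar up the ramp with the fingertips and it dropped into the seat between the rollers. I then pushed the hold-down arm over from behind, and its red roller came down onto the jar. The job was handed in at about 21 s, with the robot clear of everything.

- **Push:** I pushed at 2–3 cm/s, at half the jar's height. Force readings between moves stayed around 3 N or less. Every picture showed the jar up against the fingers until it dropped, but I did not measure its speed directly.
- **Jar:** The pictures show it seated in front of the back stop, square between the end plates.
- **Red roller:** I triangulated its centre at x = 0.037, z = 0.0955 in the roller's frame. The expected rest position is about (0.035, 0.094), so it agrees within the camera error.
- **Other things:** The vials, forceps and white jar look undisturbed in the last pictures. I did not check the two weights and the pin tin, but the path stayed well clear of them.
- **Disagreement:** The first frame fit from the room cameras was a few mm out. I used the wrist-camera fit instead; it puts the foot and back roller along x within about 1 mm, but its points across the width were up to 8 mm out.

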